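# Row of perfume containers from the storage tray to the weighing rack, last one first

### The arm

A 7-joint arm with a two-finger parallel gripper is mounted at the origin on a cart in front of the work surface, level with it; the furniture and walls round the work are solid. World frame = base frame: x ahead of the robot, y to its left, z up, the work surface at z = 0. Lengths are in m, angles in degrees, forces in N, time in s.
With the tool pointing down it reaches from about 0.425 to 0.875 m from the base axis. Payload 4.7 kg.
Tool frame: the origin (TCP) lies on the centre line of the jaws, within the pads' length; the fingertips stand env.nose_length ahead of it and the grasp point (between the pads) lies 8 mm behind it (env.nose_length is the distance from the TCP to the fingertips, in m); y points along the fingers, z is the direction in which the jaws open and shut, and the axes are right-handed (so a half turn about y gives the same grasp; the last joint's range is limited). The gripper opens to 87 mm and grips with 3 to 60 N. Pads are 19 mm wide; open, the fingers measure 117 mm over their backs; the gripper's body (75 mm by 190 mm) begins 51 mm behind the grasp point.
Start: joints at [70.308, 18.392, -4.016, 83.108, 1.295, 78.541, -3.26], TCP at [0.228, -0.609, 0.234] pointing down, gripper open.
Joint ranges: [-163.93, 163.93], [-17.29, 119.83], [-79.2, 71.16], [3.27, 140.29], [-89.18, 269.18], [5.43, 117.66], [-154.24, 154.24]. Speed limits (degrees/s): [147.25, 147.25, 180, 180, 180, 180, 180].

### API

Orientations are given as [roll, pitch, yaw] about the fixed x, y, z axes, in that order (R = Rz(yaw) Ry(pitch) Rx(roll)).
In Python, from cell import env, read_camera, camera_info, job, models gives the robot as it stands.
- The arm moves only by the tool move_arm, never from a script. Its argument "moves" is a list of rows, each a list of 6 numbers: the shift along the tool's x, y, z in mm, then the turn, a rotation vector about the tool's x, y, z in degrees. In form: [[x, y, z, ax, ay, az], ...]. A call has 1 to 20 rows; each row is the pose to reach, as a shift and turn from the pose commanded when the call began, along the tool's axes at that moment; what a row does not reach only later rows make up. A row lasts 1/12 s, in which the tool goes at most 41.7 mm and 7.16 degrees, less where a joint would pass 70% of its speed; a pose out of reach is approached as far as the arm can. A call with a gripper value outside its range is refused whole. "claw" is the finger opening in mm, from 0 to 87, set as the call begins (left out, the last holds). The fingers move at their own pace and stop on an object; "newtons" is the grip in N (left out, the last holds). Time passes only in rows, so rows that repeat a pose let the fingers close. It gives the time, the measured TCP pose, the force and the opening at its end, in the units of the state.
- env.get_obs(): the state, without advancing time (a new reading comes with each control period).
- read_camera(name): name is "scene" or "top"; returns (picture, depth): 400x640x3 uint8, red, green, blue; 400x640 float32, m along the optical axis (not along the pixel's ray), 0 where there is no reading.
- camera_info(name): a dict with "fx", "fy", "cx", "cy" (pixels), "R" (3x3) and "t" (3): a world point X has camera coordinates R X + t. Camera axes: x right, y down, z forward; pixel columns grow to the right and rows downward; lengths in m; the calibration is good to about 2 mm. A picture is of the moment at which its call begins. camera_info takes no time and is no camera call.
- job.sign_off(): hands the job in, once; it reports no verdict.
Trained networks look in the newest picture that a camera, given by its name, has taken for a name from the list of things; names that differ only in an ending like _2 or _b are one class to them, and where a whole thing is asked for, a point or a joint stands for the part that bears it (a point fixed in the world has none). Each returns a list of dicts, best first, with "score" (0 to 1); they miss things now and then, are a little off and sometimes report something else, mostly with a low value. They report only what shows in the picture. A call takes as long as a camera call. They do not tell look-alikes from the thing itself.
- models.spot_in(target, camera): "point" ([x, y, z] in m, in world coordinates, good to about 4 mm: the middle of the surface that is visible of it).
- models.cut_out(target, camera): "mask" (400x640 bool, what is visible of it).
The state is a dict: "time_s": time; "qpos": joint angles; "joint_velocities": joint speeds; "effort": joint torques, N m; "tool_pos": TCP position; "tool_rot": TCP orientation; "force": force on the tool from outside, world axes, zero at the start; "wrist_torque": the same for the moment, N m; "grip_width": finger opening in m.
Only numpy, scipy, OpenCV 4.12 (cv2) and the standard library are available. Lean on these libraries where they do the work, as an engineer would, in place of code of your own. Each camera call takes 0.05 s, during which the arm holds its last target.

### The job

Move the four containers from the storage tray with the cork inserts into the empty wooden weighing rack, one to a well, in reverse order: the base note, which stands farthest from the tray's brass plate, is weighed first and goes into the well next to the rack's brass plate, its neighbour into the next well, and so on. Keep them upright, set each down on the floor of its well instead of dropping it, and leave all four standing free.

Things in the scene. Friction and masses are not known exactly. Their poses are not given: they have to be found in the camera images.
- storage_tray: Dark wooden tray, 61 (x) x 226 (y) mm, rims 20 to 24 mm high, holding a row of four cork inserts centred at x = 0, y = +72, +24, -24, -72 mm. A brass plate 49 x 12 mm lies on its +y end (at y = +107 mm). Origin: on the worktop, under the middle of the inserts; y along the row. Fixed; any yaw. The containers' order in the row differs at every start.
- weighing_rack: Brown wooden block, 62 (x) x 234 (y) mm, 26 mm high, with a row of four square wells 46 x 46 mm, 18 mm deep, centred at x = 0, y = +78, +26, -26, -78 mm; well floors 8 mm above the worktop. A brass plate 50 x 12 mm lies on its +y end (at y = +117 mm). Empty at the start. Origin: on the worktop, under the middle of the wells; y along the row. Fixed.
- dropper_bottle: Dark round dropper bottle, pale label, black rubber bulb on top; body 28 mm across, 93 mm high, 50 g. Origin: centre of its underside, z up. Loose; starts upright in its insert, underside 8 mm above the worktop and 18 mm below the insert's top. Grip the body across the row, 40 to 48 mm above its underside.
- square_flacon: Black square spray flacon, pale label; body 30 x 30 mm (sides along its x and y) up to 58 mm, cap 20 mm square, 92 mm high, 70 g. Origin: centre of its underside, z up. Loose; starts upright in its insert, underside 8 mm above the worktop and 18 mm below the insert's top. Sides within 5 degrees of the tray's axes. Grip the body across the row, 40 to 48 mm above its underside.
- screw_cap_bottle: Round amber bottle, pale label, flat black screw cap; body 30 mm across up to 56 mm, cap 25 mm across, 82 mm high, 70 g. Origin: centre of its underside, z up. Loose; starts upright in its insert, underside 8 mm above the worktop and 18 mm below the insert's top. Grip the body across the row, 40 to 48 mm above its underside.
- roll_on: Slim round amber roll-on bottle, pale label, bare metal cap; 22 mm across, 85 mm high (cap from 56 mm), 35 g. Origin: centre of its underside, z up. Loose; starts upright in its insert, underside 8 mm above the worktop and 18 mm below the insert's top. Grip the body across the row, 40 to 48 mm above its underside.
- insert_dropper_bottle: Cork insert in which the dropper bottle starts, 47 x 47 x 22 mm, top 26 mm above the worktop, bore 18 mm deep. Origin: centre of its underside. Fixed in the tray, so it still shows where in the row its container stood. Round bore 34 mm.
- insert_square_flacon: Cork insert in which the square flacon starts, 47 x 47 x 22 mm, top 26 mm above the worktop, bore 18 mm deep. Origin: centre of its underside. Fixed in the tray, so it still shows where in the row its container stood. Square bore 36 x 36 mm.
- insert_screw_cap_bottle: Cork insert in which the screw-cap bottle starts, 47 x 47 x 22 mm, top 26 mm above the worktop, bore 18 mm deep. Origin: centre of its underside. Fixed in the tray, so it still shows where in the row its container stood. Round bore 36 mm.
- insert_roll_on: Cork insert in which the roll-on starts, 47 x 47 x 22 mm, top 26 mm above the worktop, bore 18 mm deep. Origin: centre of its underside. Fixed in the tray, so it still shows where in the row its container stood. Round bore 28 mm.
Things that resemble listed ones, but are neither listed nor needed, are in the scene too. Leave any black or purple look-alike of the insert_roll_on alone.

How it is judged (in metres and radians):
At the end, for the whole second after the job is handed in: The row stands in the weighing rack in reverse order (nth from the tray's brass plate is nth from the rack's plain end), each container within 13 mm of its well's centre in x and y, underside on the well's floor (within 4 mm), within 7 degrees of upright, released and at rest (((y of insert_dropper_bottle in the frame of storage_tray between 0.052 and 0.092 m and y of dropper_bottle in the frame of weighing_rack between -0.091 and -0.065 m) or (y of insert_dropper_bottle in the frame of storage_tray between 0.004 and 0.044 m and y of dropper_bottle in the frame of weighing_rack between -0.039 and -0.013 m) or (y of insert_dropper_bottle in the frame of storage_tray between -0.044 and -0.004 m and y of dropper_bottle in the frame of weighing_rack between 0.013 and 0.039 m) or (y of insert_dropper_bottle in the frame of storage_tray between -0.092 and -0.052 m and y of dropper_bottle in the frame of weighing_rack between 0.065 and 0.091 m)) and x of dropper_bottle in the frame of weighing_rack between -0.013 and 0.013 m and z of dropper_bottle in the frame of weighing_rack between 0.004 and 0.012 m and angle between each of dropper_bottle, square_flacon, screw_cap_bottle, roll_on's own z axis and vertical below 0.12 rad and linear speed of each of dropper_bottle, square_flacon, screw_cap_bottle, roll_on below 0.02 m/s and contact force between the fingers and dropper_bottle below 0.05 N and ((y of insert_square_flacon in the frame of storage_tray between 0.052 and 0.092 m and y of square_flacon in the frame of weighing_rack between -0.091 and -0.065 m) or (y of insert_square_flacon in the frame of storage_tray between 0.004 and 0.044 m and y of square_flacon in the frame of weighing_rack between -0.039 and -0.013 m) or (y of insert_square_flacon in the frame of storage_tray between -0.044 and -0.004 m and y of square_flacon in the frame of weighing_rack between 0.013 and 0.039 m) or (y of insert_square_flacon in the frame of storage_tray between -0.092 and -0.052 m and y of square_flacon in the frame of weighing_rack between 0.065 and 0.091 m)) and x of square_flacon in the frame of weighing_rack between -0.013 and 0.013 m and z of square_flacon in the frame of weighing_rack between 0.004 and 0.012 m and contact force between the fingers and square_flacon below 0.05 N and ((y of insert_screw_cap_bottle in the frame of storage_tray between 0.052 and 0.092 m and y of screw_cap_bottle in the frame of weighing_rack between -0.091 and -0.065 m) or (y of insert_screw_cap_bottle in the frame of storage_tray between 0.004 and 0.044 m and y of screw_cap_bottle in the frame of weighing_rack between -0.039 and -0.013 m) or (y of insert_screw_cap_bottle in the frame of storage_tray between -0.044 and -0.004 m and y of screw_cap_bottle in the frame of weighing_rack between 0.013 and 0.039 m) or (y of insert_screw_cap_bottle in the frame of storage_tray between -0.092 and -0.052 m and y of screw_cap_bottle in the frame of weighing_rack between 0.065 and 0.091 m)) and x of screw_cap_bottle in the frame of weighing_rack between -0.013 and 0.013 m and z of screw_cap_bottle in the frame of weighing_rack between 0.004 and 0.012 m and contact force between the fingers and screw_cap_bottle below 0.05 N and ((y of insert_roll_on in the frame of storage_tray between 0.052 and 0.092 m and y of roll_on in the frame of weighing_rack between -0.091 and -0.065 m) or (y of insert_roll_on in the frame of storage_tray between 0.004 and 0.044 m and y of roll_on in the frame of weighing_rack between -0.039 and -0.013 m) or (y of insert_roll_on in the frame of storage_tray between -0.044 and -0.004 m and y of roll_on in the frame of weighing_rack between 0.013 and 0.039 m) or (y of insert_roll_on in the frame of storage_tray between -0.092 and -0.052 m and y of roll_on in the frame of weighing_rack between 0.065 and 0.091 m)) and x of roll_on in the frame of weighing_rack between -0.013 and 0.013 m and z of roll_on in the frame of weighing_rack between 0.004 and 0.012 m and contact force between the fingers and roll_on below 0.05 N); the robot touches nothing.
It fails at once if a container falls freely (let go more than about 2 cm above its support, or knocked flying) ((contact force between anything else and dropper_bottle below 0.02 N and linear speed of dropper_bottle above 0.6 m/s) or (contact force between anything else and square_flacon below 0.02 N and linear speed of square_flacon above 0.6 m/s) or (contact force between anything else and screw_cap_bottle below 0.02 N and linear speed of screw_cap_bottle above 0.6 m/s) or (contact force between anything else and roll_on below 0.02 N and linear speed of roll_on above 0.6 m/s)).
It fails at once if a container is tipped over (leans more than about 45 degrees) (angle between any of dropper_bottle, square_flacon, screw_cap_bottle, roll_on's own z axis and vertical above 0.8 rad).
It also fails if it takes over 128 s, if anything falls off the work surface, if the arm or the gripper's body presses on something with over 40 N, if the wrist force passes 120 N, or if a joint passes its speed limit or range.

## Working session

There is one attempt and no reset: what is moved stays moved. The work goes in short steps, Python scripts to look and compute and a tool call to move; the robot and the scene stay as the last step left them, time stands still between calls to the robot, and variables do not carry over. Pictures are saved under pics/ and viewed, and the job is handed in when it is done.

Besides the shell and the picture viewer there is one more tool, called as a command line: name --pt "numbers of a row" for each row, then --argument value for the rest. move_arm: Moves the arm, as the interface text tells. Its arguments: {"type":"object","properties":{"moves":{"type":"array","items":{"type":"array","items":{"type":"number"}}},"claw":{"type":"number"},"newtons":{"type":"number"}},"required":["moves"]}

```bash
ls; mkdir -p pics
python3 - <<'E'
from cell import env, read_camera, camera_info, job, models
import cv2, numpy as np
o=env.get_obs(); print(o); print(env.nose_length)
for n in ['scene','top']:
    p,d=read_camera(n); cv2.imwrite(f'pics/{n}0.png',p[:,:,::-1]); np.save(f'pics/{n}0d.npy',d)
    print(camera_info(n))
E
```

```text
pics
{'time_s': 0.0, 'qpos': array([70.3076517 , 18.43919596, -4.01592045, 83.17586927,  1.29505705,
       78.54234022, -3.26098816]), 'joint_velocities': array([ 0.04818385,  0.06071496, -0.00363855, -0.04222229,  0.05902902,
        0.09333169,  0.0171564 ]), 'effort': array([-9.00586042e-05, -4.91287458e+01, -4.03918857e-01, -3.12527239e+01,
       -6.37667114e-02,  4.38751420e-02,  1.74004763e-04]), 'tool_pos': array([ 0.22740013, -0.60833625,  0.23245155]), 'tool_rot': array([-9.01121528e+01, -5.83501862e-03, -1.59498483e+02]), 'force': array([0.52652592, 0.50223843, 0.2578328 ]), 'wrist_torque': array([ 0.01516262,  0.0149943 , -0.06449326]), 'grip_width': 0.087057606209792}
0.011
{'fx': 413.2048490859032, 'fy': 413.2048490859032, 'cx': 319.78401868825455, 'cy': 200.40053841650257, 'R': array([[-0.63367618, -0.7735142 ,  0.01141421],
       [-0.48993388,  0.38985638, -0.77972867],
       [ 0.59868129, -0.49968769, -0.62601352]]), 't': array([0.48863349, 0.23949341, 0.7352354 ])}
{'fx': 487.72292664541004, 'fy': 487.72292664541004, 'cx': 324.5212154521398, 'cy': 198.56875114290406, 'R': array([[ 0.02333149, -0.99949122, -0.0217473 ],
       [-0.99916993, -0.02258635, -0.03390139],
       [ 0.03339295,  0.02252022, -0.99918855]]), 't': array([0.19369521, 0.55984806, 1.19941955])}
```

View pics/scene0.png

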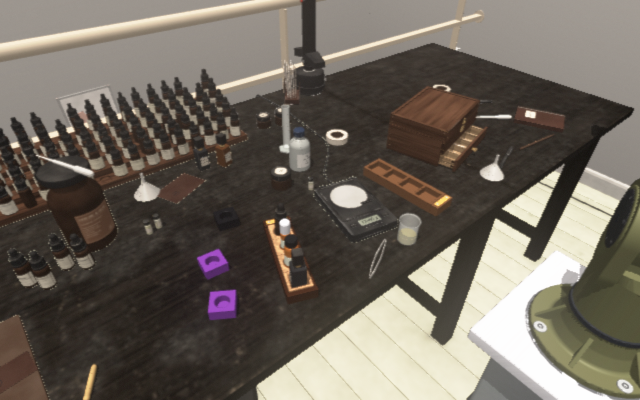

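View pics/top0.png

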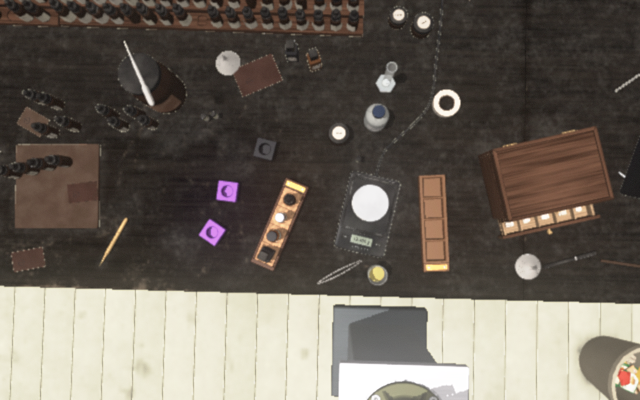

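```bash
cat > h.py <<'E'
from cell import env, read_camera, camera_info, job, models
import cv2, numpy as np
from scipy.spatial.transform import Rotation as Ro
def ray(n,u,v,z):
    c=camera_info(n);R=np.array(c['R']);t=np.array(c['t'])
    d=R.T@np.array([(u-c['cx'])/c['fx'],(v-c['cy'])/c['fy'],1]);o=-R.T@t
    return o+d*(z-o[2])/d[2]
def cloud(n,d):
    c=camera_info(n);R=np.array(c['R']);t=np.array(c['t'])
    v,u=np.mgrid[:400,:640]
    P=np.stack([(u-c['cx'])/c['fx']*d,(v-c['cy'])/c['fy']*d,d],-1)
    return (P-t)@R
def proj(n,X):
    c=camera_info(n);q=np.array(c['R'])@X+c['t'];return q[0]/q[2]*c['fx']+c['cx'],q[1]/q[2]*c['fy']+c['cy']
E
python3 - <<'E'
from h import *
a=cv2.imread('pics/top0.png')
cv2.imwrite('pics/c1.png',cv2.resize(a[165:285,240:320],None,fx=5,fy=5,interpolation=cv2.INTER_CUBIC))
cv2.imwrite('pics/c2.png',cv2.resize(a[165:285,400:480],None,fx=5,fy=5,interpolation=cv2.INTER_CUBIC))
b=cv2.imread('pics/scene0.png')
cv2.imwrite('pics/c3.png',cv2.resize(b[195:305,250:330],None,fx=5,fy=5,interpolation=cv2.INTER_CUBIC))
for t in ['dropper_bottle','square_flacon','screw_cap_bottle','roll_on','storage_tray','weighing_rack']:
  for c in ['top','scene']:
    r=models.spot_in(t,c)
    print(t,c,[(np.round(x['point'],3),round(x['score'],2)) for x in r[:3]])
    m=models.cut_out(t,c)
    if m:
        np.save(f'pics/m_{t}_{c}.npy',m[0]['mask']); ys,xs=np.nonzero(m[0]['mask']); print('  mask',len(xs),xs.mean(),ys.mean(),m[0]['score'])
        if t in('storage_tray','weighing_rack') and c=='top':
            print(cv2.minAreaRect(np.stack([xs,ys],1).astype(np.float32)))
E
```

```text
dropper_bottle top []
dropper_bottle scene [(array([0.456, 0.332, 0.078]), 0.71), (array([0.544, 0.3  , 0.077]), 0.59)]
  mask 2118 407.314447592068 186.82389046270066 0.67
square_flacon top [(array([0.423, 0.339, 0.062]), 0.79)]
square_flacon scene [(array([0.556, 0.308, 0.026]), 0.69), (array([0.408, 0.35 , 0.065]), 0.56)]
  mask 609 297.1412151067324 268.8111658456486 0.57
screw_cap_bottle top [(array([0.466, 0.315, 0.092]), 0.72)]
  mask 154 273.7402597402597 235.07792207792207 0.48
screw_cap_bottle scene [(array([0.459, 0.333, 0.079]), 0.62)]
  mask 282 289.02836879432624 247.3368794326241 0.75
roll_on top [(array([0.51 , 0.302, 0.088]), 0.61)]
  mask 336 283.0416666666667 216.76190476190476 0.64
roll_on scene [(array([0.502, 0.317, 0.079]), 0.67)]
  mask 184 296.35869565217394 283.2880434782609 0.74
storage_tray top [(array([0.511, 0.304, 0.017]), 0.73)]
  mask 539 283.3747680890538 218.6196660482375 0.66
((279.3039855957031, 223.6597137451172), (25.821441650390625, 91.1782455444336), 22.750978469848633)
storage_tray scene [(array([0.421, 0.342, 0.024]), 0.93)]
  mask 910 290.1417582417582 272.4032967032967 0.86
weighing_rack top [(array([ 0.504, -0.058,  0.01 ]), 0.59)]
  mask 2533 432.90288195815236 223.05842874062375 0.72
((432.95513916015625, 223.1022491455078), (94.98135375976562, 27.365814208984375), 87.1375961303711)
weighing_rack scene [(array([ 0.486, -0.058,  0.016]), 0.66)]
  mask 2116 407.6866729678639 186.93950850661625 0.71
```

View pics/c1.png

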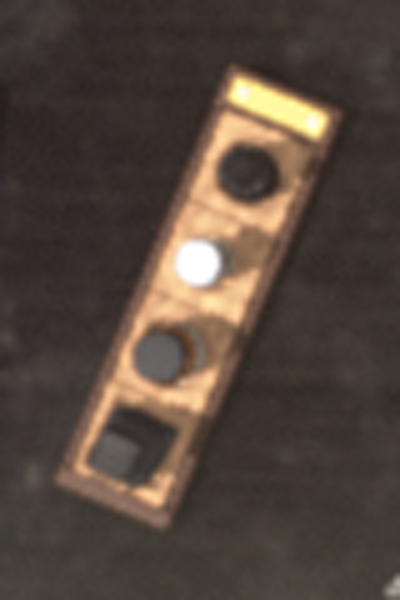

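View pics/c2.png

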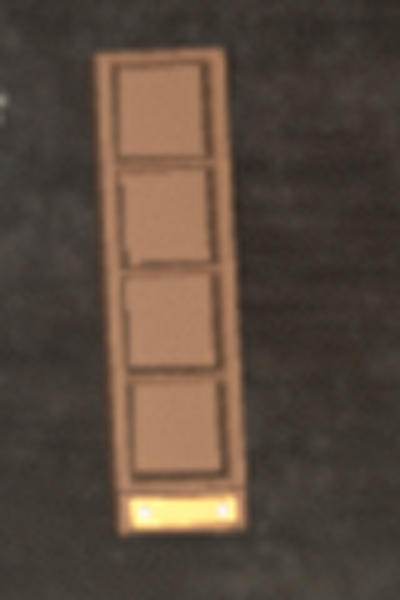

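View pics/c3.png

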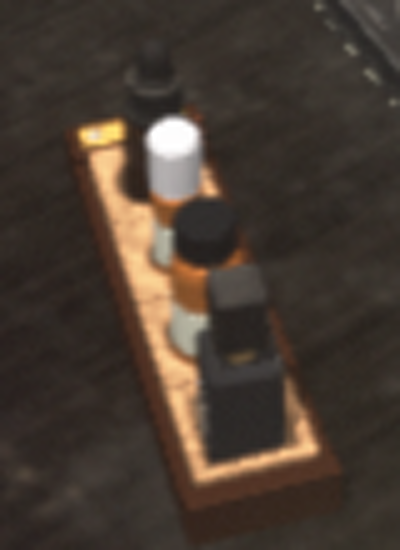

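Run:
```python
from h import *
a=cv2.imread('pics/top0.png'); d=np.load('pics/top0d.npy'); P=cloud('top',d)
print('cam',-np.array(camera_info('top')['R']).T@camera_info('top')['t'])
def fit(mask,z,name):
    ys,xs=np.nonzero(mask); W=np.array([ray('top',x,y,z)[:2] for x,y in zip(xs,ys)])
    r=cv2.minAreaRect((W*1000).astype(np.float32)); print(name,len(xs),r)
hsv=cv2.cvtColor(a,cv2.COLOR_BGR2HSV)
# brass plates: bright yellow
for nm,(x0,x1,y0,y1),z in [('trayplate',(275,315,170,205),.024),('rackplate',(415,455,255,280),.026)]:
    m=np.zeros(a.shape[:2],bool); s=a[y0:y1,x0:x1].astype(int)
    m[y0:y1,x0:x1]=(s[:,:,2]>190)&(s[:,:,2]-s[:,:,0]>70); fit(m,z,nm)
    ys,xs=np.nonzero(m); print(ray('top',xs.mean(),ys.mean(),z), np.median(P[m],0))
# rack by manual corners
rc=np.array([(95,52),(224,47),(245,532),(119,536)])/5+[400,165]-.4
R=np.array([ray('top',u,v,.026) for u,v in rc])*1000; print(R.round(1)); print(np.linalg.norm(R-np.roll(R,1,0),axis=1))
tc=np.array([(230,66),(342,105),(168,530),(57,480)])/5+[240,165]-.4
T=np.array([ray('top',u,v,.022) for u,v in tc])*1000; print(T.round(1)); print(np.linalg.norm(T-np.roll(T,1,0),axis=1))
for nm,p,z in [('drop',(248,172),.101),('roll',(199,262),.093),('screw',(160,354),.09),('flac',(116,455),.1)]:
    u,v=np.array(p)/5+[240,165]-.4; print(nm,ray('top',u,v,z).round(4),P[int(round(v)),int(round(u))].round(3))
# max heights
for n,b in [('box',(480,620,120,240)),('mid',(300,480,160,300)),('trayleft',(180,300,140,280)),('near',(300,480,60,160))]:
    q=P[b[2]:b[3],b[0]:b[1],2]; print(n,q.max())
```

```text
cam [0.51481199 0.17923039 1.22163825]
trayplate 216 ((561.3367919921875, 287.4164123535156), (50.88103485107422, 64.30567169189453), 70.60315704345703)
[0.57323236 0.29092557 0.024     ] [0.57620573 0.29181941 0.02487238]
rackplate 134 ((394.5672607421875, -68.58576202392578), (14.52387523651123, 53.30441665649414), 1.4615654945373535)
[ 0.39511642 -0.06811129  0.026     ] [ 0.39516092 -0.06746138  0.02578984]
[[617.7 -22.7  26. ]
 [621.5 -85.5  26. ]
 [385.7 -99.2  26. ]
 [382.2 -38.3  26. ]]
[236.01397383  62.87985662 236.19108257  60.97613432]
[[604.  303.6  22. ]
 [586.  247.8  22. ]
 [375.2 328.1  22. ]
 [398.2 383.5  22. ]]
[220.78025172  58.68046728 225.60799256  59.98171389]
drop [0.5494 0.2858 0.101 ] [0.549 0.287 0.098]
roll [0.5074 0.3082 0.093 ] [0.507 0.31  0.088]
screw [0.4643 0.3256 0.09  ] [0.465 0.325 0.089]
flac [0.4179 0.3433 0.1   ] [0.417 0.343 0.101]
box 1.2216382511576627
mid 1.2216382511576627
trayleft 1.2216382511576627
near 1.2216382511576627
```

```bash
cat > ov.py <<'E'
from h import *
def rect(cx,cy,w,h): return [(cx-w/2,cy-h/2),(cx+w/2,cy-h/2),(cx+w/2,cy+h/2),(cx-w/2,cy+h/2)]
def T(pose,p,z):
    x,y,a=pose;a=np.radians(a);return np.array([x+p[0]*np.cos(a)-p[1]*np.sin(a),y+p[0]*np.sin(a)+p[1]*np.cos(a),z])
TR=(.488,.3165,-90-21.5+0.0); RK=(.5098,-.0609,-176.4-90)
def draw(tr,rk,tag,src='0'):
    S=6
    for n,box in [('top',(240,165,85,120)),('top',(400,165,85,120)),('scene',(250,195,85,110)),('scene',(355,150,105,65))]:
        a=cv2.imread(f'pics/{n}{src}.png');x,y,w,h=box
        im=cv2.resize(a[y:y+h,x:x+w],None,fx=S,fy=S,interpolation=cv2.INTER_CUBIC)
        L=[]
        for yy in (72,24,-24,-72): L.append((tr,rect(0,yy/1e3,.047,.047),.026))
        L.append((tr,rect(0,.107,.049,.012),.025))
        for yy in (78,26,-26,-78): L.append((rk,rect(0,yy/1e3,.046,.046),.026))
        L.append((rk,rect(0,.117,.050,.012),.027))
        for po,pts,z in L:
            q=np.array([proj(n,T(po,p,z)) for p in pts]); q=((q-[x,y]+.5)*S).astype(np.int32)
            cv2.polylines(im,[q],True,(0,255,0),1)
        cv2.imwrite(f'pics/ov_{tag}_{n}_{x}.png',im)
E
python3 - <<'E'
from ov import *
TR=(.488,.3165,-21.3-90); RK=(.5098,-.0609,-176.4-90)
draw(TR,RK,'a')
import cv2
ims=[cv2.imread(f'pics/ov_a_{s}.png') for s in ('top_240','top_400')]
cv2.imwrite('pics/ova1.png',cv2.resize(np.hstack(ims),(800,int(800*720/1020))))
ims=[cv2.imread(f'pics/ov_a_{s}.png') for s in ('scene_250','scene_355')]
cv2.imwrite('pics/ova2.png',cv2.resize(np.hstack([ims[0][:390*2], np.vstack([ims[1],np.zeros((660-390,630,3),np.uint8)])]),(800,464)))
E
```

```text
(no output)
```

View pics/ova1.png

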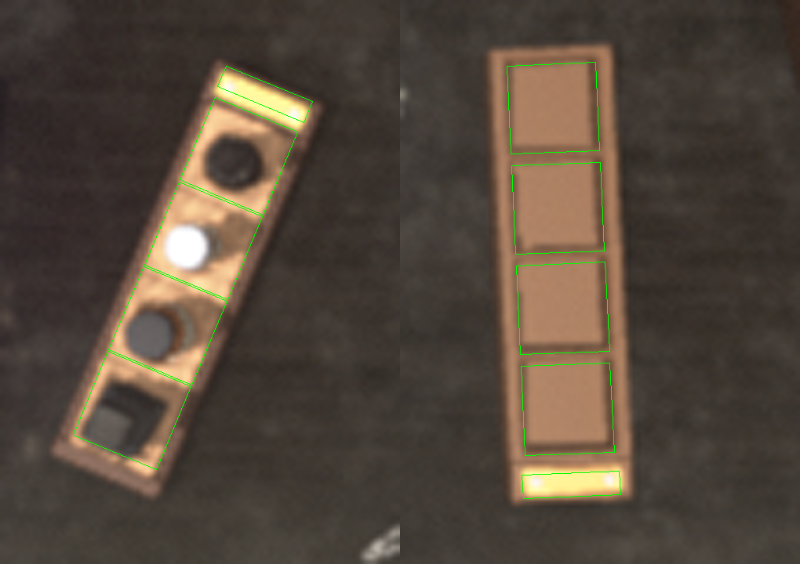

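View pics/ova2.png

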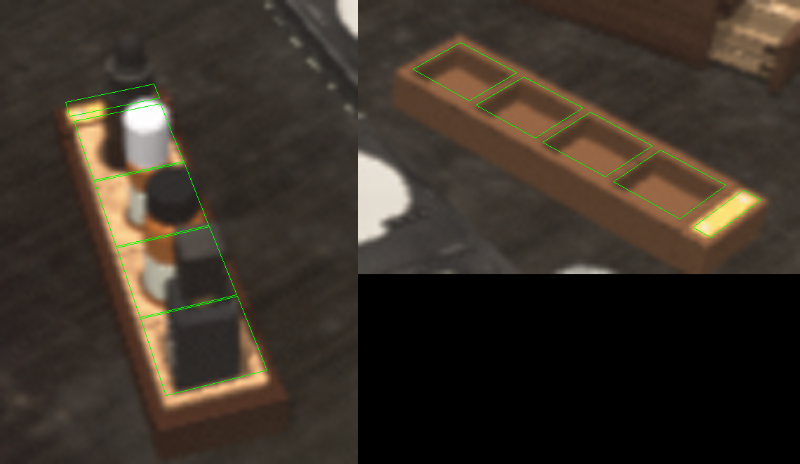

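```bash
cat > mv.py <<'E'
from h import *
def rel(goals,p=None,rot=None):
    """goals: list of (x,y,z mm, yaw deg); rows in tool axes from measured pose"""
    o=env.get_obs(); p=np.array(o['tool_pos'])*1000; R=Ro.from_euler('xyz',o['tool_rot'],degrees=True)
    print('t',round(o['time_s'],2),'p',p.round(1),'rot',o['tool_rot'].round(2),'grip',round(o['grip_width']*1e3,1),'F',o['force'].round(1))
    for g in goals:
        s=R.inv().apply(np.array(g[:3])-p); G=Ro.from_euler('xyz',[-90,0,g[3]],degrees=True)
        print(g,'->',s.round(1),(R.inv()*G).as_rotvec(degrees=True).round(1))
E
python3 - <<'E'
from mv import *
d=np.load('pics/top0d.npy');P=cloud('top',d)
for n,b in [('box',(480,640,100,240)),('mid',(300,480,110,300)),('trayleft',(180,300,130,280))]:
    z=P[b[2]:b[3],b[0]:b[1],2][d[b[2]:b[3],b[0]:b[1]]>.1]; print(n,np.percentile(z,[50,99,100]).round(3))
rel([(460,-300,250,-110),(540,-100,250,-90)])
E
```

```text
box [0.007 0.8   0.805]
mid [0.001 0.068 0.12 ]
trayleft [0.001 0.09  0.106]
t 1.3 p [ 227.6 -608.9  233.6] rot [ -90.    -0.  -159.5] grip 86.8 F [ 0.2 -0.2 -0.9]
(460, -300, 250, -110) -> [-325.8  -16.4 -207.9] [ -0.  -49.5   0. ]
(540, -100, 250, -90) -> [-470.8  -16.5 -367.3] [ -0.  -69.5   0. ]
```

move_arm --pt "-32 -2 -20 0 -5 0" --pt "-65 -4 -41 0 -10 0" --pt "-98 -5 -62 0 -15 0" --pt "-130 -7 -83 0 -20 0" --pt "-163 -8 -104 0 -25 0" --pt "-195 -10 -125 0 -30 0" --pt "-228 -12 -145 0 -35 0" --pt "-260 -13 -166 0 -40 0" --pt "-293 -15 -187 0 -45 0" --pt "-326 -16 -208 0 -50 0" --pt "-355 -16 -240 0 -54 0" --pt "-384 -16 -272 0 -58 0" --pt "-413 -16 -304 0 -62 0" --pt "-442 -16 -336 0 -66 0" --pt "-471 -16 -367 0 -70 0" --pt "-471 -16 -367 0 -70 0" --claw 70 --newtons 15

```text
time_s: 2.63
tool_pos: [0.5425, -0.0904, 0.2503]
tool_rot: [-89.8, 0.2, -88.7]
force: [0.5, 1.3, 0.4]
grip_width: 0.0699
```

Run:
```python
from mv import *
rel([(545,100,230,-60),(418,344,160,-22),(418,344,47,-22)])
```

```text
t 2.63 p [542.5 -90.4 250.3] rot [-89.84   0.24 -88.69] grip 69.9 F [0.5 1.3 0.4]
(545, 100, 230, -60) -> [-190.2   21.1    6.9] [ -0.2 -28.7  -0.2]
(418, 344, 160, -22) -> [-436.8   91.8 -114.7] [ -0.3 -66.7  -0.1]
(418, 344, 47, -22) -> [-436.3  204.8 -115. ] [ -0.3 -66.7  -0.1]
```

move_arm --pt "-38 4 1 0 -6 0" --pt "-76 8 3 0 -12 0" --pt "-114 13 4 0 -17 0" --pt "-152 17 6 0 -23 0" --pt "-190 21 7 0 -29 0" --pt "-221 25 -8 0 -34 0" --pt "-252 28 -23 0 -39 0" --pt "-283 31 -38 0 -43 0" --pt "-314 34 -54 0 -48 0" --pt "-345 36 -69 0 -53 0" --pt "-376 38 -84 0 -57 0" --pt "-406 38 -100 0 -62 0" --pt "-437 38 -115 0 -67 0" --pt "-437 38 -115 0 -67 0" --pt "-437 38 -115 0 -67 0" --pt "-437 38 -115 0 -67 0"

```text
time_s: 3.97
tool_pos: [0.422, 0.3351, 0.2114]
tool_rot: [-90.0, -0.0, -22.6]
force: [0.3, -0.1, -0.7]
grip_width: 0.0698
```

Run:
```python
from mv import *
rel([(418,344,160,-22),(418,344,47,-22)])
p,d=read_camera('scene'); cv2.imwrite('pics/s1.png',p[:,:,::-1])
```

```text
t 3.97 p [422.  335.1 211.4] rot [-9.004e+01 -4.000e-02 -2.256e+01] grip 69.8 F [ 0.3 -0.1 -0.7]
(418, 344, 160, -22) -> [-7.1 51.4  6.7] [ 0.  -0.6  0. ]
(418, 344, 47, -22) -> [ -7.2 164.4   6.8] [ 0.  -0.6  0. ]
```

View pics/s1.png

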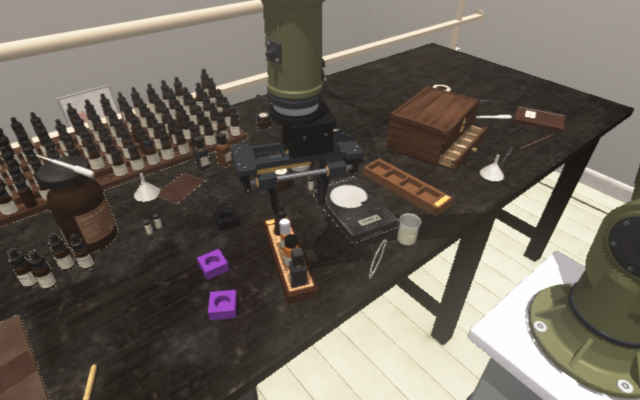

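move_arm --pt "-7 20 7 0 -0.6 0" --pt "-7 40 7 0 -0.6 0" --pt "-7 60 7 0 -0.6 0" --pt "-7 80 7 0 -0.6 0" --pt "-7 95 7 0 -0.6 0" --pt "-7 110 7 0 -0.6 0" --pt "-7 110 7 0 -0.6 0" --pt "-7 110 7 0 -0.6 0"

```text
time_s: 4.68
tool_pos: [0.4183, 0.3433, 0.101]
tool_rot: [-90.1, 0.0, -22.1]
force: [-0.4, -0.3, 0.3]
grip_width: 0.0698
```

Run:
```python
from mv import *
rel([(418,344,47,-22)])
p,d=read_camera('scene'); cv2.imwrite('pics/s2.png',cv2.resize(p[150:310,220:380,::-1],None,fx=4,fy=4,interpolation=cv2.INTER_CUBIC)[:600])
p,d=read_camera('top'); cv2.imwrite('pics/t2.png',p[:,:,::-1])
```

```text
t 4.68 p [418.3 343.3 101. ] rot [-9.010e+01  4.000e-02 -2.206e+01] grip 69.8 F [-0.4 -0.3  0.3]
(418, 344, 47, -22) -> [-0.5 54.   0.7] [ 0.1 -0.1 -0. ]
```

View pics/s2.png

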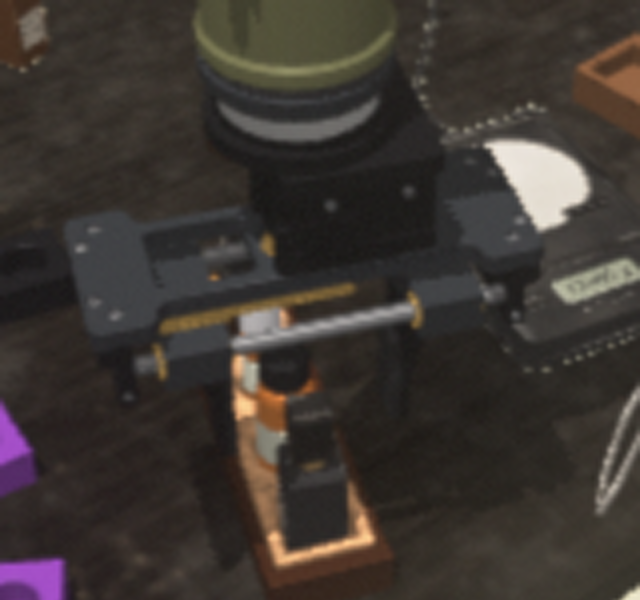

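move_arm --pt "0 18 1 0 0 0" --pt "0 36 1 0 0 0" --pt "0 48 1 0 0 0" --pt "0 54 1 0 0 0" --pt "0 54 1 0 0 0" --pt "0 54 1 0 0 0"

```text
time_s: 5.28
tool_pos: [0.4183, 0.3462, 0.048]
tool_rot: [-90.0, -0.0, -21.9]
force: [-0.2, 0.3, 0.2]
grip_width: 0.0701
```

move_arm --pt "0 0 0 0 0 0" --pt "0 0 0 0 0 0" --pt "0 0 0 0 0 0" --pt "0 0 0 0 0 0" --pt "0 0 0 0 0 0" --pt "0 0 0 0 0 0" --pt "0 0 0 0 0 0" --pt "0 0 0 0 0 0" --claw 15 --newtons 15

```text
time_s: 5.95
tool_pos: [0.4181, 0.3458, 0.0475]
tool_rot: [-90.0, -0.0, -21.9]
force: [-0.4, 0.3, 1.5]
grip_width: 0.0302
```

Gripped at 30.2 mm, matching the flacon. Lifting straight up.

move_arm --pt "0 -12 0 0 0 0" --pt "0 -30 0 0 0 0" --pt "0 -50 0 0 0 0" --pt "0 -75 0 0 0 0" --pt "0 -100 0 0 0 0" --pt "0 -125 0 0 0 0" --pt "0 -135 0 0 0 0" --pt "0 -135 0 0 0 0" --pt "0 -135 0 0 0 0"

```text
time_s: 6.7
tool_pos: [0.418, 0.3457, 0.1824]
tool_rot: [-90.0, -0.0, -21.9]
force: [-0.6, 0.1, -0.4]
grip_width: 0.0301
```

Run:
```python
from mv import *
rel([(432,-66,182,3.6),(432,-66,48,3.6)])
p,d=read_camera('scene'); cv2.imwrite('pics/s3.png',p[:,:,::-1])
```

```text
t 6.7 p [418.  345.7 182.4] rot [-9.001e+01 -4.000e-02 -2.191e+01] grip 30.1 F [-0.6  0.1 -0.4]
(432, -66, 182, 3.6) -> [ 166.6    0.5 -376.8] [  0.  -25.5   0. ]
(432, -66, 48, 3.6) -> [ 166.5  134.5 -376.7] [  0.  -25.5   0. ]
```

View pics/s3.png

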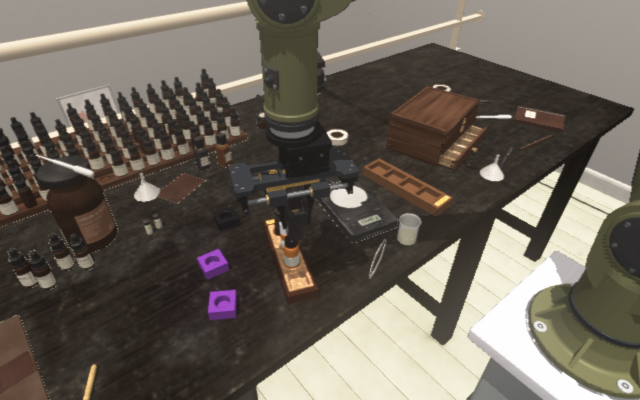

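move_arm --pt "12 0 -16 0 -1 0" --pt "32 0 -43 0 -3 0" --pt "53 0 -73 0 -5 0" --pt "74 0 -106 0 -7 0" --pt "93 0 -140 0 -9 0" --pt "110 0 -174 0 -12 0" --pt "125 0 -208 0 -14 0" --pt "138 0 -242 0 -17 0" --pt "149 0 -276 0 -19 0" --pt "157 0 -310 0 -21 0" --pt "163 0 -340 0 -23 0" --pt "166 0 -362 0 -25 0" --pt "167 0 -377 0 -25.5 0" --pt "167 0 -377 0 -25.5 0" --pt "167 0 -377 0 -25.5 0" --pt "167 0 -377 0 -25.5 0"

```text
time_s: 8.08
tool_pos: [0.432, -0.065, 0.1816]
tool_rot: [-89.9, 0.1, 3.7]
force: [0.0, 1.1, -0.7]
grip_width: 0.0303
```

Run:
```python
from mv import *
rel([(432,-66,182,3.6),(432,-66,48,3.6)])
p,d=read_camera('scene'); cv2.imwrite('pics/s4.png',cv2.resize(p[60:260,280:500,::-1],None,fx=3.5,fy=3,interpolation=cv2.INTER_CUBIC)[:600])
p,d=read_camera('top'); cv2.imwrite('pics/t4.png',p[:,:,::-1])
```

```text
t 8.08 p [432.  -65.  181.6] rot [-8.993e+01  8.000e-02  3.650e+00] grip 30.3 F [ 0.   1.1 -0.7]
(432, -66, 182, 3.6) -> [-0.1 -0.4 -1. ] [-0.1  0.1 -0.1]
(432, -66, 48, 3.6) -> [ 1.000e-01  1.336e+02 -1.200e+00] [-0.1  0.1 -0.1]
```

View pics/s4.png

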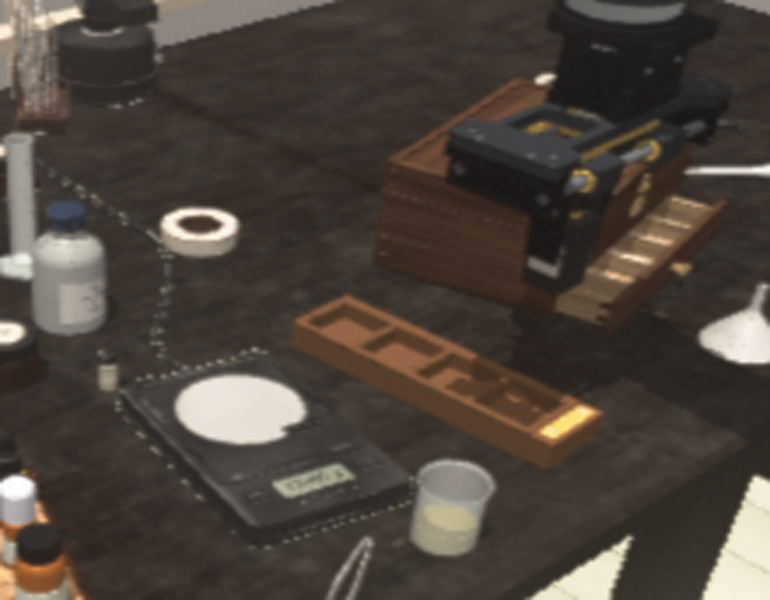

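View pics/t4.png

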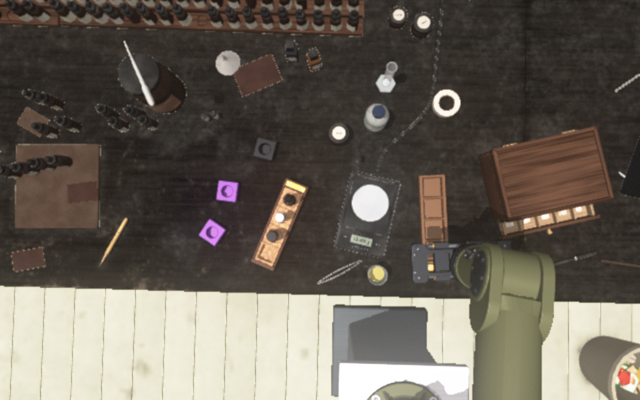

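move_arm --pt "0 20 -1 0 0 0" --pt "0 45 -1 0 0 0" --pt "0 70 -1 0 0 0" --pt "0 90 -1 0 0 0" --pt "0 104 -1 0 0 0" --pt "0 114 -1 0 0 0" --pt "0 120 -1 0 0 0" --pt "0 125 -1 0 0 0" --pt "0 129 -1 0 0 0" --pt "0 131 -1 0 0 0" --pt "0 132 -1 0 0 0" --pt "0 132 -1 0 0 0"

```text
time_s: 9.18
tool_pos: [0.4327, -0.0673, 0.0508]
tool_rot: [-90.0, -0.0, 3.6]
force: [-0.3, 0.2, 0.2]
grip_width: 0.0298
```

move_arm --pt "0 1 0 0 0 0" --pt "0 2 0 0 0 0" --pt "0 3 0 0 0 0" --pt "0 3 0 0 0 0"

```text
time_s: 9.52
tool_pos: [0.4324, -0.0673, 0.0475]
tool_rot: [-90.0, 0.0, 3.6]
force: [0.2, 0.1, -0.7]
grip_width: 0.0299
```

Run:
```python
from mv import *
rel([])
p,d=read_camera('scene'); cv2.imwrite('pics/s5.png',cv2.resize(p[100:240,330:500,::-1],None,fx=4,fy=4,interpolation=cv2.INTER_CUBIC)[:600])
```

```text
t 9.52 p [432.4 -67.3  47.5] rot [-90.01   0.     3.6 ] grip 29.9 F [ 0.2  0.1 -0.7]
```

View pics/s5.png

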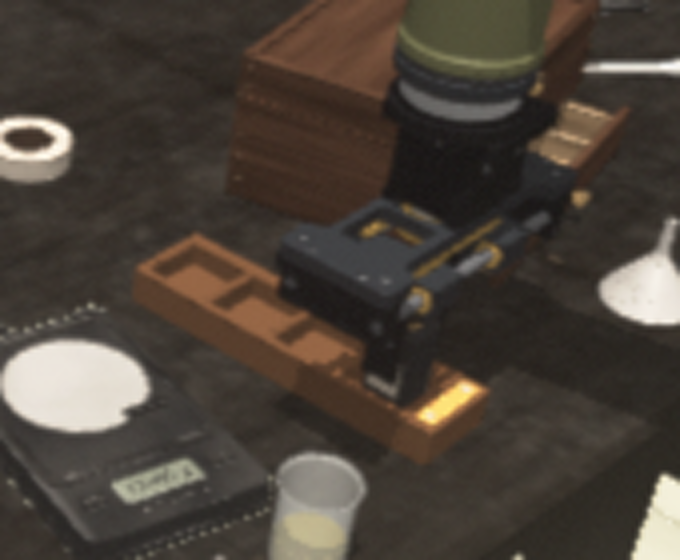

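move_arm --pt "0 0.5 0 0 0 0" --pt "0 1 0 0 0 0" --pt "0 1 0 0 0 0"

```text
time_s: 9.82
tool_pos: [0.4327, -0.0673, 0.0474]
tool_rot: [-90.0, 0.0, 3.6]
force: [-3.2, 0.5, 8.2]
grip_width: 0.0302
```

move_arm --pt "0 -0.7 0 0 0 0" --pt "0 -0.7 0 0 0 0" --pt "0 -0.7 0 0 0 0" --pt "0 -0.7 0 0 0 0" --pt "0 -0.7 0 0 0 0" --pt "0 -0.7 0 0 0 0" --claw 60

```text
time_s: 10.32
tool_pos: [0.4323, -0.0672, 0.0471]
tool_rot: [-90.0, 0.0, 3.6]
force: [0.6, -0.9, -1.2]
grip_width: 0.0575
```

move_arm --pt "0 -8 0 0 0 0" --pt "0 -25 0 0 0 0" --pt "0 -55 0 0 0 0" --pt "0 -90 0 0 0 0" --pt "0 -120 0 0 0 0" --pt "0 -135 0 0 0 0" --pt "0 -135 0 0 0 0"

```text
time_s: 10.9
tool_pos: [0.4351, -0.0675, 0.1867]
tool_rot: [-90.2, -0.4, 3.6]
force: [1.0, 0.5, 0.4]
grip_width: 0.06
```

Run:
```python
from mv import *
rel([(464,326,182,-22)])
p,d=read_camera('scene'); cv2.imwrite('pics/s6.png',cv2.resize(p[100:240,330:500,::-1],None,fx=4,fy=4,interpolation=cv2.INTER_CUBIC)[:600])
```

```text
t 10.9 p [435.1 -67.5 186.7] rot [-90.21  -0.41   3.61] grip 60.0 F [1.  0.5 0.4]
(464, 326, 182, -22) -> [ 53.6   3.7 391. ] [ 0.1 25.6  0.4]
```

View pics/s6.png

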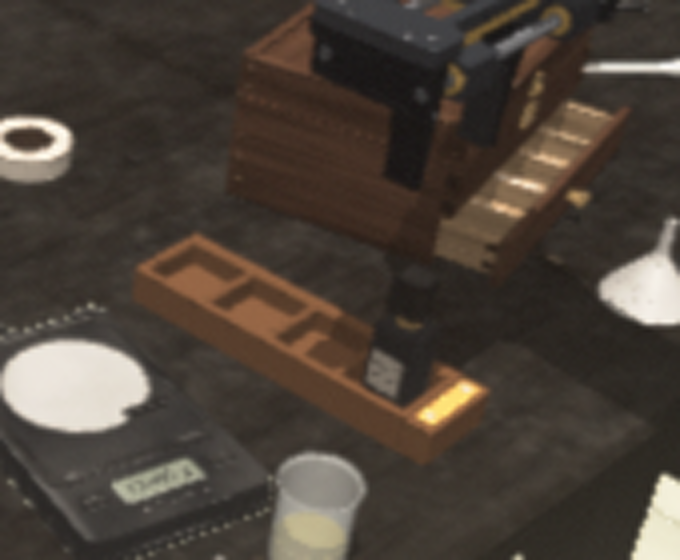

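move_arm --pt "2 0 16 0 1 0" --pt "7 0 45 0 3 0" --pt "12 0 80 0 5 0" --pt "17 0 118 0 8 0" --pt "23 0 156 0 10 0" --pt "28 0 194 0 13 0" --pt "33 0 232 0 15 0" --pt "39 0 270 0 18 0" --pt "44 0 308 0 20 0" --pt "50 0 345 0 22.5 0" --pt "54 0 372 0 24.5 0" --pt "56 0 390 0 25.6 0" --pt "56 0 390 0 25.6 0" --pt "56 0 390 0 25.6 0" --pt "56 0 390 0 25.6 0" --pt "56 0 390 0 25.6 0"

```text
time_s: 12.28
tool_pos: [0.464, 0.3238, 0.1815]
tool_rot: [-90.1, -0.0, -22.1]
force: [0.2, -0.5, -0.3]
grip_width: 0.0598
```

Run:
```python
from mv import *
rel([(464,326,182,-22),(464,326,47,-22)])
```

```text
t 12.28 p [464.  323.8 181.5] rot [-90.11  -0.   -22.09] grip 59.8 F [ 0.2 -0.5 -0.3]
(464, 326, 182, -22) -> [-0.8 -0.5  2.1] [ 0.1 -0.1  0. ]
(464, 326, 47, -22) -> [ -0.8 134.5   2.3] [ 0.1 -0.1  0. ]
```

move_arm --pt "-1 20 1.5 0 0 0" --pt "-1 45 1.5 0 0 0" --pt "-1 70 1.5 0 0 0" --pt "-1 92 1.5 0 0 0" --pt "-1 110 1.5 0 0 0" --pt "-1 123 1.5 0 0 0" --pt "-1 131 1.5 0 0 0" --pt "-1 134.5 1.5 0 0 0" --pt "-1 134.5 1.5 0 0 0" --pt "-1 134.5 1.5 0 0 0"

```text
time_s: 13.12
tool_pos: [0.4641, 0.3276, 0.0486]
tool_rot: [-89.9, -0.1, -22.0]
force: [0.8, 0.5, -0.1]
grip_width: 0.0596
```

Run:
```python
from mv import *
rel([(464,326,47,-22)])
p,d=read_camera('scene'); cv2.imwrite('pics/s7.png',cv2.resize(p[170:310,220:380,::-1],None,fx=4,fy=4,interpolation=cv2.INTER_CUBIC)[:600])
```

```text
t 13.12 p [464.1 327.6  48.6] rot [-8.995e+01 -5.000e-02 -2.202e+01] grip 59.6 F [ 0.8  0.5 -0.1]
(464, 326, 47, -22) -> [ 0.5  1.6 -1.5] [-0.1 -0.   0.1]
```

View pics/s7.png

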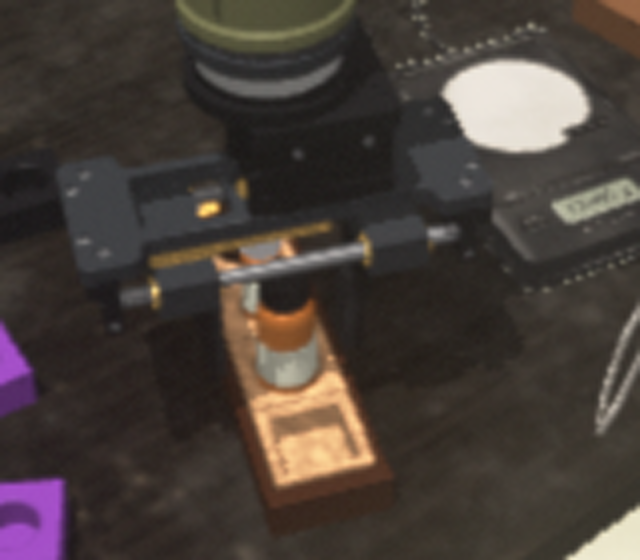

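move_arm --pt "0 0.5 -1 0 0 0" --pt "0 0.5 -1 0 0 0" --pt "0 0.5 -1 0 0 0" --pt "0 0.5 -1 0 0 0" --pt "0 0.5 -1 0 0 0" --pt "0 0.5 -1 0 0 0" --pt "0 0.5 -1 0 0 0" --claw 12

```text
time_s: 13.75
tool_pos: [0.4631, 0.3264, 0.0473]
tool_rot: [-90.0, -0.0, -22.0]
force: [-0.4, -0.4, 0.8]
grip_width: 0.0293
```

move_arm --pt "0 -12 0 0 0 0" --pt "0 -30 0 0 0 0" --pt "0 -50 0 0 0 0" --pt "0 -75 0 0 0 0" --pt "0 -100 0 0 0 0" --pt "0 -125 0 0 0 0" --pt "0 -135 0 0 0 0" --pt "0 -135 0 0 0 0" --pt "0 -135 0 0 0 0"

```text
time_s: 14.5
tool_pos: [0.4631, 0.3262, 0.182]
tool_rot: [-90.0, -0.0, -22.0]
force: [-0.5, 0.8, -1.9]
grip_width: 0.0294
```

Run:
```python
from mv import *
rel([(484,-62.5,182,3.6)])
```

```text
t 14.5 p [463.1 326.2 182. ] rot [-9.001e+01 -3.000e-02 -2.201e+01] grip 29.4 F [-0.5  0.8 -1.9]
(484, -62.5, 182, 3.6) -> [ 1.650e+02  2.000e-01 -3.525e+02] [  0.  -25.6   0. ]
```

move_arm --pt "7 0 -14 0 -1 0" --pt "20 0 -42 0 -3 0" --pt "36 0 -76 0 -5.5 0" --pt "52 0 -110 0 -8 0" --pt "68 0 -144 0 -10.5 0" --pt "84 0 -178 0 -13 0" --pt "100 0 -212 0 -15.5 0" --pt "116 0 -246 0 -18 0" --pt "132 0 -280 0 -20.5 0" --pt "147 0 -312 0 -23 0" --pt "159 0 -338 0 -25 0" --pt "165 0 -352 0 -25.6 0" --pt "165 0 -352 0 -25.6 0" --pt "165 0 -352 0 -25.6 0" --pt "165 0 -352 0 -25.6 0" --pt "165 0 -352 0 -25.6 0"

```text
time_s: 15.83
tool_pos: [0.4839, -0.06, 0.1817]
tool_rot: [-90.0, 0.1, 3.7]
force: [0.1, 0.3, -0.6]
grip_width: 0.0294
```

Run:
```python
from mv import *
rel([(484,-62.5,48,3.6)])
p,d=read_camera('scene'); cv2.imwrite('pics/s8.png',cv2.resize(p[80:230,330:500,::-1],None,fx=4,fy=4,interpolation=cv2.INTER_CUBIC)[:600])
p,d=read_camera('top'); cv2.imwrite('pics/t8.png',cv2.resize(p[150:290,390:500,::-1],None,fx=4,fy=4,interpolation=cv2.INTER_CUBIC)[:600])
```

```text
t 15.83 p [483.9 -60.  181.7] rot [-8.996e+01  5.000e-02  3.740e+00] grip 29.4 F [ 0.1  0.3 -0.6]
(484, -62.5, 48, 3.6) -> [ 1.000e-01  1.337e+02 -2.600e+00] [-0.   0.1 -0.1]
```

View pics/s8.png

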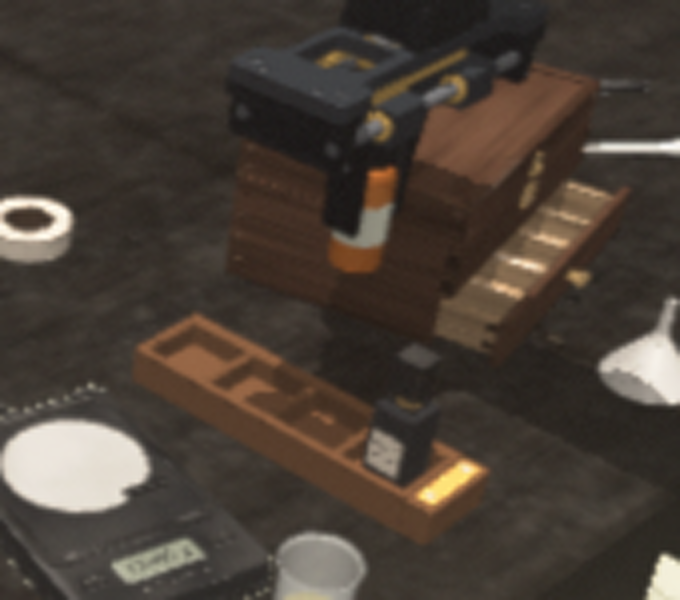

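View pics/t8.png

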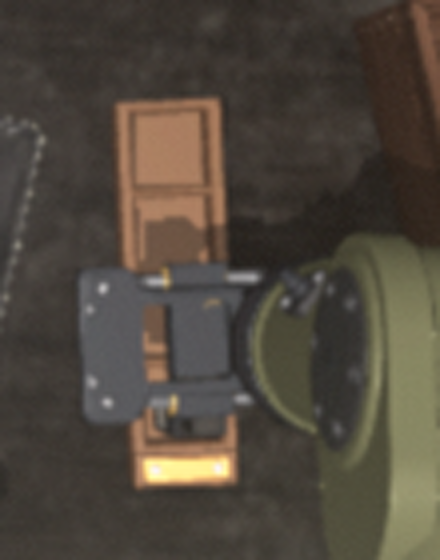

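move_arm --pt "0 20 -1.5 0 0 0" --pt "0 45 -1.5 0 0 0" --pt "0 70 -1.5 0 0 0" --pt "0 90 -1.5 0 0 0" --pt "0 104 -1.5 0 0 0" --pt "0 114 -1.5 0 0 0" --pt "0 120 -1.5 0 0 0" --pt "0 125 -1.5 0 0 0" --pt "0 129 -1.5 0 0 0" --pt "0 131 -1.5 0 0 0" --pt "0 132 -1.5 0 0 0" --pt "0 133 -1.5 0 0 0" --pt "0 133.5 -1.5 0 0 0" --pt "0 133.5 -1.5 0 0 0"

```text
time_s: 17.1
tool_pos: [0.4845, -0.0634, 0.049]
tool_rot: [-90.0, -0.0, 3.6]
force: [-0.2, 0.7, -0.8]
grip_width: 0.0293
```

move_arm --pt "0 0.5 0 0 0 0" --pt "0 1 0 0 0 0" --pt "0 1.5 0 0 0 0" --pt "0 1.5 0 0 0 0"

```text
time_s: 17.43
tool_pos: [0.4844, -0.0633, 0.0473]
tool_rot: [-90.0, -0.0, 3.6]
force: [0.1, -0.1, 0.1]
grip_width: 0.0293
```

move_arm --pt "0 0.4 0 0 0 0" --pt "0 0.8 0 0 0 0" --pt "0 0.8 0 0 0 0"

```text
time_s: 17.68
tool_pos: [0.4845, -0.0633, 0.0472]
tool_rot: [-90.0, 0.0, 3.6]
force: [-3.2, 0.6, 6.2]
grip_width: 0.0296
```

Contact at the well floor. Release.

move_arm --pt "0 -0.6 0 0 0 0" --pt "0 -0.6 0 0 0 0" --pt "0 -0.6 0 0 0 0" --pt "0 -0.6 0 0 0 0" --pt "0 -0.6 0 0 0 0" --pt "0 -0.6 0 0 0 0" --claw 60

```text
time_s: 18.18
tool_pos: [0.4842, -0.0633, 0.0469]
tool_rot: [-90.0, 0.0, 3.6]
force: [0.4, 0.2, -0.5]
grip_width: 0.0578
```

move_arm --pt "0 -8 0 0 0 0" --pt "0 -25 0 0 0 0" --pt "0 -55 0 0 0 0" --pt "0 -90 0 0 0 0" --pt "0 -120 0 0 0 0" --pt "0 -135 0 0 0 0" --pt "0 -135 0 0 0 0" --pt "0 -135 0 0 0 0"

```text
time_s: 18.85
tool_pos: [0.4848, -0.0634, 0.1831]
tool_rot: [-90.1, -0.1, 3.6]
force: [0.1, -0.2, -0.4]
grip_width: 0.0598
```

Run:
```python
from mv import *
rel([(507,308.3,182,-22)])
p,d=read_camera('scene'); cv2.imwrite('pics/s9.png',cv2.resize(p[80:230,330:500,::-1],None,fx=4,fy=4,interpolation=cv2.INTER_CUBIC)[:600])
```

```text
t 18.85 p [484.8 -63.4 183.1] rot [-90.09  -0.11   3.59] grip 59.8 F [ 0.1 -0.2 -0.4]
(507, 308.3, 182, -22) -> [ 45.4   0.6 369.6] [ 0.1 25.6  0.1]
```

View pics/s9.png

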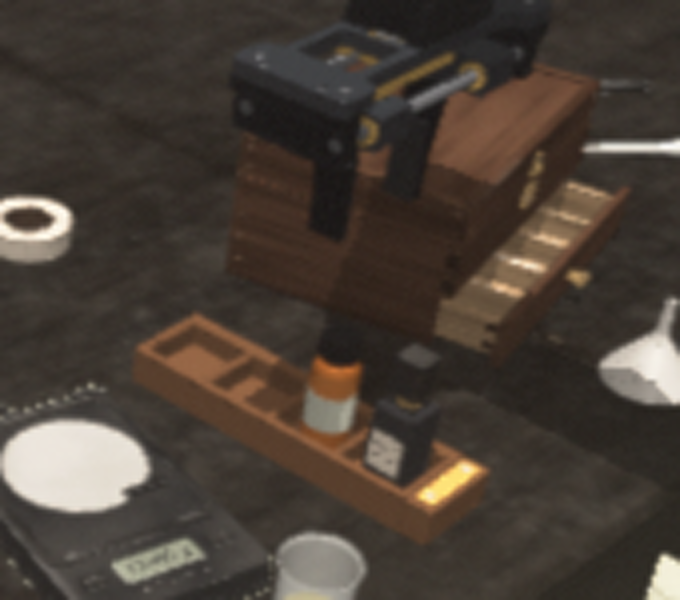

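move_arm --pt "2 0 15 0 1 0" --pt "5 0 42 0 3 0" --pt "10 0 77 0 5 0" --pt "14 0 114 0 8 0" --pt "19 0 150 0 10.5 0" --pt "23 0 186 0 13 0" --pt "28 0 222 0 15.5 0" --pt "32 0 258 0 18 0" --pt "37 0 294 0 20.5 0" --pt "41 0 328 0 22.8 0" --pt "44 0 354 0 24.6 0" --pt "46 0 370 0 25.6 0" --pt "46 0 370 0 25.6 0" --pt "46 0 370 0 25.6 0" --pt "46 0 370 0 25.6 0" --pt "46 0 370 0 25.6 0"

```text
time_s: 20.23
tool_pos: [0.5073, 0.3069, 0.1812]
tool_rot: [-90.1, 0.0, -22.1]
force: [0.4, 0.7, 0.8]
grip_width: 0.0596
```

Run:
```python
from mv import *
rel([(507,308.3,47,-22)])
p,d=read_camera('scene'); cv2.imwrite('pics/s10.png',cv2.resize(p[170:310,220:380,::-1],None,fx=4,fy=4,interpolation=cv2.INTER_CUBIC)[:600])
```

```text
t 20.23 p [507.3 306.9 181.2] rot [-9.011e+01  1.000e-02 -2.211e+01] grip 59.6 F [0.4 0.7 0.8]
(507, 308.3, 47, -22) -> [ -0.8 134.2   1.5] [ 0.1 -0.1 -0. ]
```

View pics/s10.png

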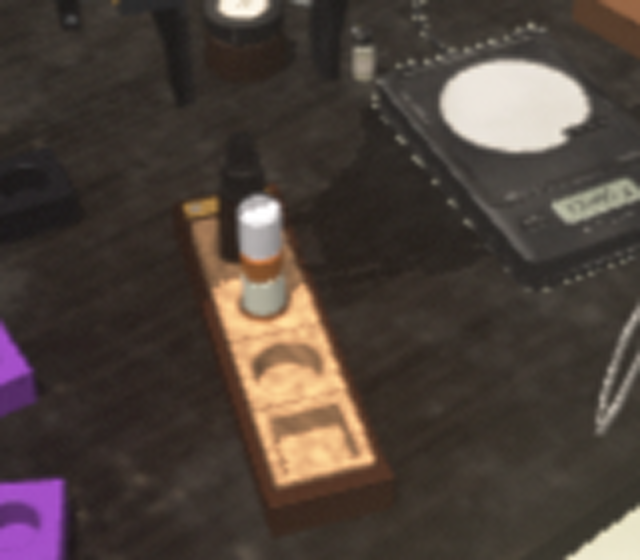

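move_arm --pt "-0.5 20 0.5 0 0 0" --pt "-0.5 45 0.5 0 0 0" --pt "-0.5 70 0.5 0 0 0" --pt "-0.5 92 0.5 0 0 0" --pt "-0.5 110 0.5 0 0 0" --pt "-0.5 123 0.5 0 0 0" --pt "-0.5 131 0.5 0 0 0" --pt "-0.5 134.5 0.5 0 0 0" --pt "-0.5 134.5 0.5 0 0 0" --pt "-0.5 134.5 0.5 0 0 0" --pt "-0.5 134.5 0.5 0 0 0"

```text
time_s: 21.2
tool_pos: [0.5074, 0.31, 0.0487]
tool_rot: [-89.9, -0.1, -22.0]
force: [-1.0, 0.1, -0.5]
grip_width: 0.0604
```

Run:
```python
from mv import *
rel([(507,308.3,47,-22)])
p,d=read_camera('scene'); cv2.imwrite('pics/s11.png',cv2.resize(p[170:310,220:380,::-1],None,fx=4,fy=4,interpolation=cv2.INTER_CUBIC)[:600])
```

```text
t 21.2 p [507.4 310.   48.7] rot [-8.992e+01 -7.000e-02 -2.201e+01] grip 60.4 F [-1.   0.1 -0.5]
(507, 308.3, 47, -22) -> [ 0.3  1.7 -1.7] [-0.1 -0.   0.1]
```

View pics/s11.png

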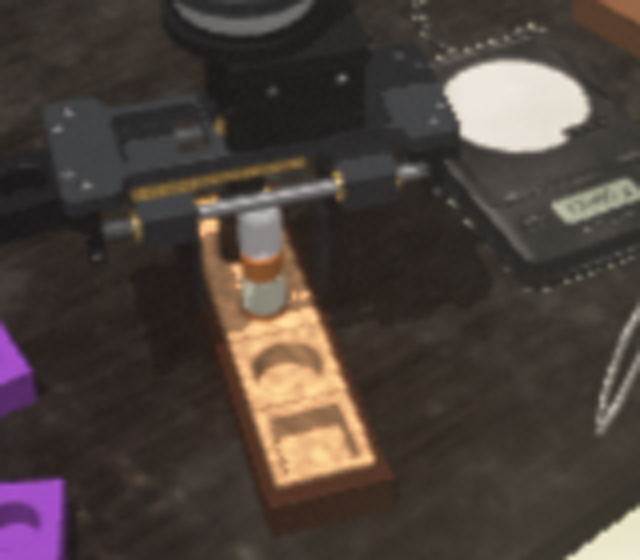

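move_arm --pt "0 0.7 -1.5 0 0 0" --pt "0 0.7 -1.5 0 0 0" --pt "0 0.7 -1.5 0 0 0" --pt "0 0.7 -1.5 0 0 0" --pt "0 0.7 -1.5 0 0 0" --pt "0 0.7 -1.5 0 0 0" --pt "0 0.7 -1.5 0 0 0" --pt "0 0.7 -1.5 0 0 0" --claw 8

```text
time_s: 21.92
tool_pos: [0.5061, 0.3082, 0.0468]
tool_rot: [-90.0, 0.0, -22.0]
force: [-0.9, -0.6, 0.8]
grip_width: 0.0213
```

move_arm --pt "0 -12 0 0 0 0" --pt "0 -30 0 0 0 0" --pt "0 -50 0 0 0 0" --pt "0 -75 0 0 0 0" --pt "0 -100 0 0 0 0" --pt "0 -125 0 0 0 0" --pt "0 -135 0 0 0 0" --pt "0 -135 0 0 0 0" --pt "0 -135 0 0 0 0"

```text
time_s: 22.67
tool_pos: [0.5061, 0.308, 0.1817]
tool_rot: [-90.0, -0.0, -22.0]
force: [0.8, -0.3, -1.8]
grip_width: 0.0212
```

Run:
```python
from mv import *
rel([(536,-59.5,182,3.6)])
```

```text
t 22.67 p [506.1 308.  181.7] rot [-9.001e+01 -3.000e-02 -2.201e+01] grip 21.2 F [ 0.8 -0.3 -1.8]
(536, -59.5, 182, 3.6) -> [ 1.654e+02 -1.000e-01 -3.295e+02] [  0.  -25.6   0. ]
```

move_arm --pt "7 0 -13 0 -1 0" --pt "20 0 -40 0 -3 0" --pt "36 0 -72 0 -5.5 0" --pt "52 0 -104 0 -8 0" --pt "68 0 -136 0 -10.5 0" --pt "84 0 -168 0 -13 0" --pt "100 0 -200 0 -15.5 0" --pt "116 0 -231 0 -18 0" --pt "132 0 -262 0 -20.5 0" --pt "147 0 -292 0 -23 0" --pt "159 0 -316 0 -25 0" --pt "165 0 -330 0 -25.6 0" --pt "165 0 -330 0 -25.6 0" --pt "165 0 -330 0 -25.6 0" --pt "165 0 -330 0 -25.6 0" --pt "165 0 -330 0 -25.6 0"

```text
time_s: 24.0
tool_pos: [0.5351, -0.0575, 0.1813]
tool_rot: [-90.0, 0.0, 3.8]
force: [-0.5, -0.3, -0.2]
grip_width: 0.0215
```

Run:
```python
from mv import *
rel([(536,-59.5,48,3.6)])
p,d=read_camera('scene'); cv2.imwrite('pics/s12.png',cv2.resize(p[80:230,330:500,::-1],None,fx=4,fy=4,interpolation=cv2.INTER_CUBIC)[:600])
```

```text
t 24.0 p [535.1 -57.5 181.3] rot [-8.995e+01  4.000e-02  3.760e+00] grip 21.5 F [-0.5 -0.3 -0.2]
(536, -59.5, 48, 3.6) -> [  0.8 133.3  -2.1] [-0.   0.2 -0. ]
```

View pics/s12.png

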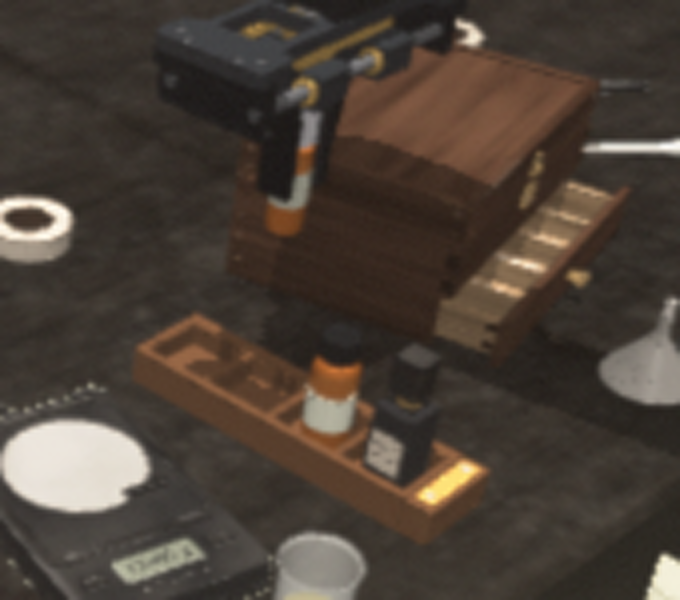

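move_arm --pt "1 20 -1 0 0 0" --pt "1 45 -1 0 0 0" --pt "1 70 -1 0 0 0" --pt "1 90 -1 0 0 0" --pt "1 104 -1 0 0 0" --pt "1 114 -1 0 0 0" --pt "1 120 -1 0 0 0" --pt "1 125 -1 0 0 0" --pt "1 129 -1 0 0 0" --pt "1 131 -1 0 0 0" --pt "1 132 -1 0 0 0" --pt "1 133 -1 0 0 0" --pt "1 134 -1 0 0 0" --pt "1 134 -1 0 0 0"

```text
time_s: 25.22
tool_pos: [0.5367, -0.0607, 0.048]
tool_rot: [-90.0, -0.0, 3.6]
force: [0.5, -0.2, 0.4]
grip_width: 0.0211
```

move_arm --pt "0 0.5 0 0 0 0" --pt "0 1 0 0 0 0" --pt "0 1 0 0 0 0"

```text
time_s: 25.47
tool_pos: [0.5366, -0.0606, 0.0468]
tool_rot: [-90.0, -0.0, 3.6]
force: [0.8, -0.7, -0.3]
grip_width: 0.0213
```

move_arm --pt "0 0.4 0 0 0 0" --pt "0 0.8 0 0 0 0" --pt "0 0.8 0 0 0 0"

```text
time_s: 25.72
tool_pos: [0.5367, -0.0606, 0.0467]
tool_rot: [-90.0, 0.0, 3.6]
force: [-1.8, -0.3, 6.4]
grip_width: 0.0215
```

move_arm --pt "0 -0.6 0 0 0 0" --pt "0 -0.6 0 0 0 0" --pt "0 -0.6 0 0 0 0" --pt "0 -0.6 0 0 0 0" --pt "0 -0.6 0 0 0 0" --pt "0 -0.6 0 0 0 0" --pt "0 -0.6 0 0 0 0" --claw 60

```text
time_s: 26.3
tool_pos: [0.5365, -0.0606, 0.0466]
tool_rot: [-90.0, 0.0, 3.6]
force: [0.1, -0.8, 0.0]
grip_width: 0.0571
```

move_arm --pt "0 -8 0 0 0 0" --pt "0 -25 0 0 0 0" --pt "0 -55 0 0 0 0" --pt "0 -90 0 0 0 0" --pt "0 -120 0 0 0 0" --pt "0 -135 0 0 0 0" --pt "0 -135 0 0 0 0" --pt "0 -135 0 0 0 0"

```text
time_s: 26.97
tool_pos: [0.5371, -0.0607, 0.1827]
tool_rot: [-90.1, -0.1, 3.6]
force: [0.5, 0.4, -0.2]
grip_width: 0.0599
```

Run:
```python
from mv import *
rel([(550.5,288.5,182,-22)])
p,d=read_camera('scene'); cv2.imwrite('pics/s13.png',p[:,:,::-1])
p,d=read_camera('top'); P=cloud('top',d)
print(proj('top',np.array([.5508,.2886,.1])))
u,v=[int(round(q)) for q in proj('top',np.array([.5508,.2886,.1]))]
s=P[v-10:v+11,u-10:u+11].reshape(-1,3); s=s[(s[:,2]>.085)&(s[:,2]<.11)]; print(len(s),s.mean(0).round(4),s.min(0).round(4),s.max(0).round(4))
cv2.imwrite('pics/t13.png',cv2.resize(p[165:285,240:320,::-1],None,fx=5,fy=5,interpolation=cv2.INTER_CUBIC))
```

```text
t 26.97 p [537.1 -60.7 182.7] rot [-90.08  -0.11   3.59] grip 59.9 F [ 0.5  0.4 -0.2]
(550.5, 288.5, 182, -22) -> [3.530e+01 3.000e-01 3.476e+02] [ 0.1 25.6  0.1]
(np.float64(288.0494648558), np.float64(198.39381423841542))
38 [0.5509 0.2889 0.0958] [0.5405 0.2829 0.085 ] [0.5616 0.297  0.1035]
```

View pics/s13.png

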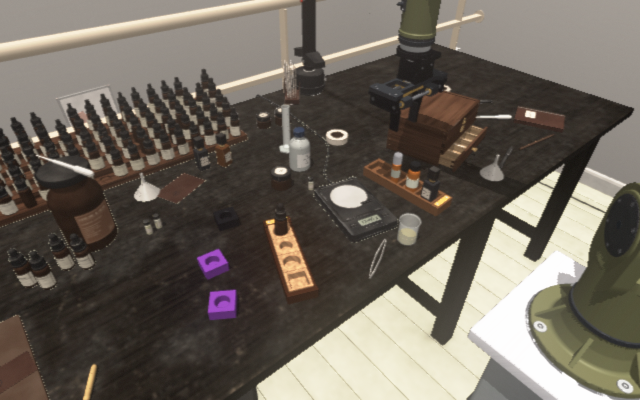

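View pics/t13.png

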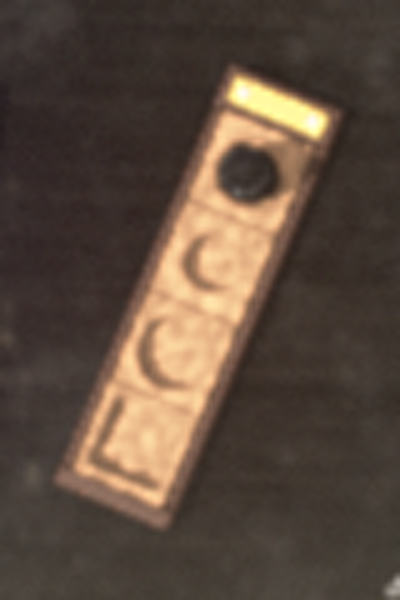

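move_arm --pt "2 0 14 0 1 0" --pt "5 0 40 0 3 0" --pt "8 0 73 0 5 0" --pt "11 0 107 0 8 0" --pt "15 0 141 0 10.5 0" --pt "18 0 175 0 13 0" --pt "22 0 209 0 15.5 0" --pt "26 0 243 0 18 0" --pt "29 0 277 0 20.5 0" --pt "32 0 309 0 22.8 0" --pt "35 0 334 0 24.6 0" --pt "36.5 0 349 0 25.6 0" --pt "36.5 0 349 0 25.6 0" --pt "36.5 0 349 0 25.6 0" --pt "36.5 0 349 0 25.6 0" --pt "36.5 0 349 0 25.6 0"

```text
time_s: 28.4
tool_pos: [0.5514, 0.2879, 0.1808]
tool_rot: [-90.1, 0.0, -22.1]
force: [0.1, 0.6, 0.9]
grip_width: 0.0601
```

Run:
```python
from mv import *
rel([(551,289,47,-22)])
```

```text
t 28.4 p [551.4 287.9 180.8] rot [-9.011e+01  1.000e-02 -2.211e+01] grip 60.1 F [0.1 0.6 0.9]
(551, 289, 47, -22) -> [ -0.8 133.8   1.1] [ 0.1 -0.1 -0. ]
```

move_arm --pt "-0.5 20 -0.5 0 0 0" --pt "-0.5 45 -0.5 0 0 0" --pt "-0.5 70 -0.5 0 0 0" --pt "-0.5 92 -0.5 0 0 0" --pt "-0.5 110 -0.5 0 0 0" --pt "-0.5 123 -0.5 0 0 0" --pt "-0.5 131 -0.5 0 0 0" --pt "-0.5 134.5 -0.5 0 0 0" --pt "-0.5 134.5 -0.5 0 0 0" --pt "-0.5 134.5 -0.5 0 0 0" --pt "-0.5 134.5 -0.5 0 0 0"

```text
time_s: 29.32
tool_pos: [0.5511, 0.2902, 0.0483]
tool_rot: [-89.9, -0.1, -22.0]
force: [-0.1, 0.1, -0.1]
grip_width: 0.06
```

Run:
```python
from mv import *
rel([(551,289,47,-22)])
p,d=read_camera('scene'); cv2.imwrite('pics/s14.png',cv2.resize(p[150:290,220:380,::-1],None,fx=4,fy=4,interpolation=cv2.INTER_CUBIC)[:600])
```

```text
t 29.32 p [551.1 290.2  48.3] rot [-8.992e+01 -8.000e-02 -2.200e+01] grip 60.0 F [-0.1  0.1 -0.1]
(551, 289, 47, -22) -> [ 0.3  1.3 -1.2] [-0.1 -0.   0.1]
```

View pics/s14.png

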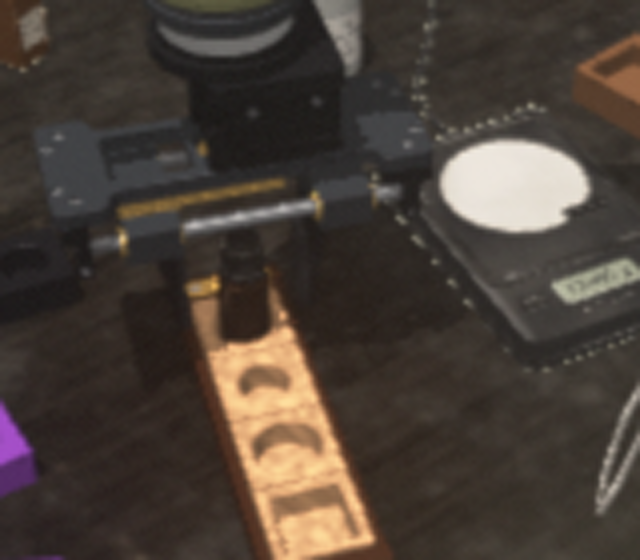

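move_arm --pt "0 0.3 -1 0 0 0" --pt "0 0.3 -1 0 0 0" --pt "0 0.3 -1 0 0 0" --pt "0 0.3 -1 0 0 0" --pt "0 0.3 -1 0 0 0" --pt "0 0.3 -1 0 0 0" --pt "0 0.3 -1 0 0 0" --pt "0 0.3 -1 0 0 0" --claw 12

```text
time_s: 30.03
tool_pos: [0.5501, 0.2889, 0.0469]
tool_rot: [-90.0, -0.0, -22.0]
force: [-0.3, 0.7, 0.4]
grip_width: 0.0269
```

move_arm --pt "0 -12 0 0 0 0" --pt "0 -30 0 0 0 0" --pt "0 -50 0 0 0 0" --pt "0 -75 0 0 0 0" --pt "0 -100 0 0 0 0" --pt "0 -125 0 0 0 0" --pt "0 -135 0 0 0 0" --pt "0 -135 0 0 0 0" --pt "0 -135 0 0 0 0"

```text
time_s: 30.78
tool_pos: [0.55, 0.2886, 0.1817]
tool_rot: [-90.0, -0.0, -22.0]
force: [0.2, 0.1, -0.8]
grip_width: 0.0265
```

Run:
```python
from mv import *
rel([(587.5,-56.5,182,3.6)])
```

```text
t 30.78 p [550.  288.6 181.7] rot [-9.002e+01 -3.000e-02 -2.201e+01] grip 26.5 F [ 0.2  0.1 -0.8]
(587.5, -56.5, 182, 3.6) -> [ 1.641e+02 -2.000e-01 -3.059e+02] [  0.  -25.6   0. ]
```

move_arm --pt "7 0 -12 0 -1 0" --pt "20 0 -37 0 -3 0" --pt "36 0 -67 0 -5.5 0" --pt "52 0 -97 0 -8 0" --pt "68 0 -127 0 -10.5 0" --pt "84 0 -157 0 -13 0" --pt "100 0 -187 0 -15.5 0" --pt "116 0 -217 0 -18 0" --pt "132 0 -247 0 -20.5 0" --pt "147 0 -275 0 -23 0" --pt "158 0 -295 0 -25 0" --pt "164 0 -306 0 -25.6 0" --pt "164 0 -306 0 -25.6 0" --pt "164 0 -306 0 -25.6 0" --pt "164 0 -306 0 -25.6 0" --pt "164 0 -306 0 -25.6 0"

```text
time_s: 32.12
tool_pos: [0.5871, -0.054, 0.1814]
tool_rot: [-90.0, 0.0, 3.8]
force: [-0.5, 0.5, -0.4]
grip_width: 0.0269
```

Run:
```python
from mv import *
rel([(587.5,-57,48,3.6)])
p,d=read_camera('scene'); cv2.imwrite('pics/s15.png',cv2.resize(p[80:230,330:500,::-1],None,fx=4,fy=4,interpolation=cv2.INTER_CUBIC)[:600])
```

```text
t 32.12 p [587.1 -54.  181.4] rot [-8.995e+01  4.000e-02  3.770e+00] grip 26.9 F [-0.5  0.5 -0.4]
(587.5, -57, 48, 3.6) -> [  0.3 133.4  -3.1] [-0.   0.2 -0. ]
```

View pics/s15.png

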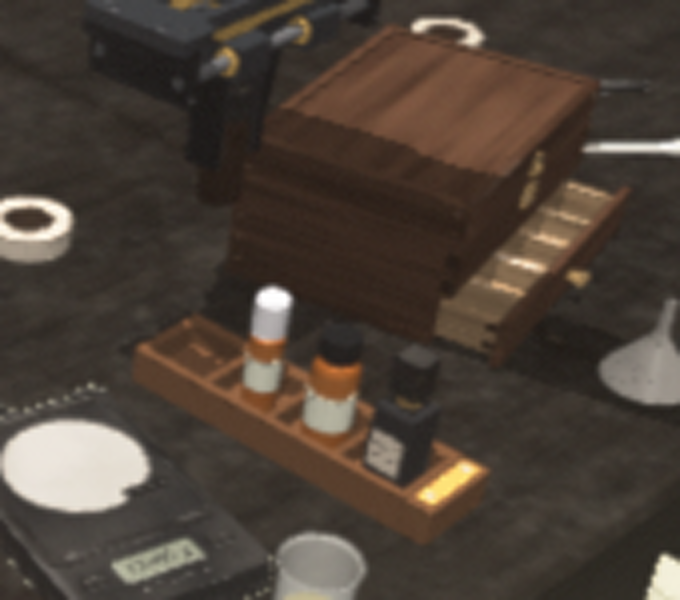

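Run:
```python
from mv import *
d=np.load('pics/top0d.npy');P=cloud('top',d)
s=P[110:245,470:620].reshape(-1,3); s=s[(s[:,2]>.03)&(s[:,2]<.3)]
print(s.max(0),s.min(0), s[:,1].max())
w=s[(s[:,0]>.53)&(s[:,0]<.64)]; print('left edge y',w[:,1].max(),np.percentile(w[:,2],[50,99]))
```

```text
[ 0.7297797  -0.17192116  0.11992334] [ 0.46911759 -0.45503451  0.03000236] -0.17192115553918888
left edge y -0.17972472280081986 [0.11067134 0.11605667]
```

move_arm --pt "0.5 20 -1.5 0 0 0" --pt "0.5 45 -1.5 0 0 0" --pt "0.5 70 -1.5 0 0 0" --pt "0.5 90 -1.5 0 0 0" --pt "0.5 104 -1.5 0 0 0" --pt "0.5 114 -1.5 0 0 0" --pt "0.5 120 -1.5 0 0 0" --pt "0.5 125 -1.5 0 0 0" --pt "0.5 129 -1.5 0 0 0" --pt "0.5 131 -1.5 0 0 0" --pt "0.5 132 -1.5 0 0 0" --pt "0.5 133 -1.5 0 0 0" --pt "0.5 134 -1.5 0 0 0" --pt "0.5 134 -1.5 0 0 0"

```text
time_s: 33.33
tool_pos: [0.5882, -0.0579, 0.048]
tool_rot: [-90.0, -0.0, 3.6]
force: [-0.4, 0.5, -0.7]
grip_width: 0.0262
```

move_arm --pt "0 0.5 0 0 0 0" --pt "0 1 0 0 0 0" --pt "0 1 0 0 0 0"

```text
time_s: 33.58
tool_pos: [0.5882, -0.0578, 0.0469]
tool_rot: [-90.0, -0.0, 3.6]
force: [0.4, -1.0, 0.4]
grip_width: 0.0265
```

move_arm --pt "0 0.4 0 0 0 0" --pt "0 0.8 0 0 0 0" --pt "0 0.8 0 0 0 0"

```text
time_s: 33.83
tool_pos: [0.5885, -0.0578, 0.0468]
tool_rot: [-90.0, -0.0, 3.6]
force: [-0.7, -1.0, 4.2]
grip_width: 0.0269
```

Contact. Release and retreat.

move_arm --pt "0 -0.5 0 0 0 0" --pt "0 -0.5 0 0 0 0" --pt "0 -0.5 0 0 0 0" --pt "0 -0.5 0 0 0 0" --pt "0 -0.5 0 0 0 0" --pt "0 -0.5 0 0 0 0" --pt "0 -0.5 0 0 0 0" --claw 60

```text
time_s: 34.42
tool_pos: [0.588, -0.0578, 0.0464]
tool_rot: [-90.0, 0.0, 3.6]
force: [-0.0, 0.5, 0.3]
grip_width: 0.0583
```

move_arm --pt "0 -8 0 0 0 0" --pt "0 -25 0 0 0 0" --pt "0 -55 0 0 0 0" --pt "0 -90 0 0 0 0" --pt "0 -120 0 0 0 0" --pt "0 -145 0 0 0 0" --pt "0 -145 30 0 0 0" --pt "0 -145 65 0 0 0" --pt "0 -145 100 0 0 0" --pt "0 -145 135 0 0 0" --pt "0 -145 170 0 0 0" --pt "0 -145 200 0 0 0" --pt "0 -145 200 0 0 0" --pt "0 -145 200 0 0 0" --pt "0 -145 200 0 0 0"

```text
time_s: 35.67
tool_pos: [0.5757, 0.1413, 0.1918]
tool_rot: [-90.1, -0.0, 3.6]
force: [1.1, -1.2, -0.5]
grip_width: 0.06
```

Run:
```python
from ov import *
from mv import rel
rel([])
p,d=read_camera('scene'); cv2.imwrite('pics/scene9.png',p[:,:,::-1])
cv2.imwrite('pics/s16.png',cv2.resize(p[80:230,330:500,::-1],None,fx=4,fy=4,interpolation=cv2.INTER_CUBIC)[:600])
p,d=read_camera('top'); cv2.imwrite('pics/top9.png',p[:,:,::-1])
cv2.imwrite('pics/t16.png',cv2.resize(p[165:285,390:490,::-1],None,fx=5,fy=5,interpolation=cv2.INTER_CUBIC))
P=cloud('top',d); RK=(.5098,-.0609,-176.4-90)
s=P[165:285,390:490].reshape(-1,3)
for n,yy,h in [('flac',78,.100),('screw',26,.090),('roll',-26,.093),('drop',-78,.101)]:
    c=T(RK,(0,yy/1e3),0); q=s[(np.hypot(*(s[:,:2]-c[:2]).T)<.03)&(s[:,2]>h-.012)&(s[:,2]<h+.012)]
    print(n,c[:2].round(4),len(q),q.mean(0).round(4))
```

```text
t 35.67 p [575.7 141.3 191.8] rot [-9.006e+01 -2.000e-02  3.600e+00] grip 60.0 F [ 1.1 -1.2 -0.5]
flac [ 0.432  -0.0658] 0 [nan nan nan]
screw [ 0.4839 -0.0625] 58 [ 0.4868 -0.0649  0.0887]
roll [ 0.5357 -0.0593] 69 [ 0.5374 -0.0581  0.0907]
drop [ 0.5876 -0.056 ] 31 [ 0.5882 -0.0564  0.0979]<stdin>:12: RuntimeWarning: Mean of empty slice.
  ret = um.true_divide(
```

View pics/s16.png

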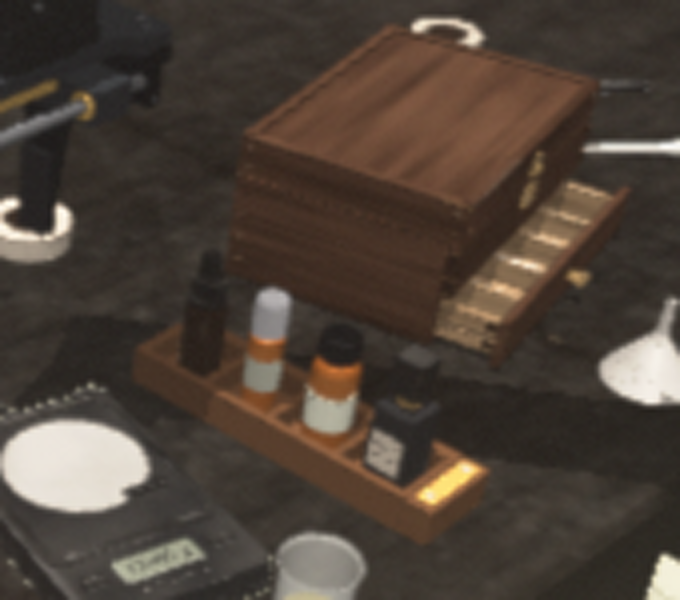

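View pics/t16.png

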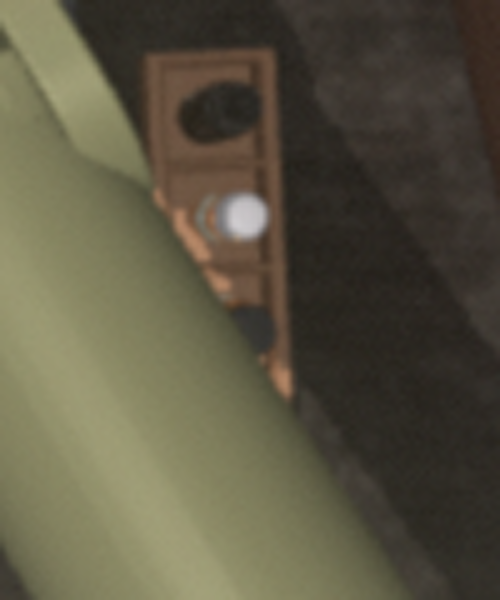

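move_arm --pt "0 -5 30 0 2 0" --pt "0 -10 65 0 5 0" --pt "0 -15 100 0 8 0" --pt "0 -20 135 0 12 0" --pt "0 -20 170 0 16 0" --pt "0 -20 200 0 20 0" --pt "0 -20 200 0 20 0" --pt "0 -20 200 0 20 0" --pt "0 -20 200 0 20 0"

```text
time_s: 36.52
tool_pos: [0.5639, 0.3396, 0.2111]
tool_rot: [-90.1, -0.0, -16.5]
force: [0.5, -0.3, -0.8]
grip_width: 0.0602
```

Run:
```python
from ov import *
from mv import rel
rel([])
p,d=read_camera('top'); cv2.imwrite('pics/t17.png',cv2.resize(p[165:285,390:490,::-1],None,fx=5,fy=5,interpolation=cv2.INTER_CUBIC))
P=cloud('top',d); RK=(.5098,-.0609,-176.4-90)
s=P[165:285,390:490].reshape(-1,3)
for n,yy,h in [('flac',78,.100),('screw',26,.090),('roll',-26,.093),('drop',-78,.101)]:
    c=T(RK,(0,yy/1e3),0); q=s[(np.hypot(*(s[:,:2]-c[:2]).T)<.03)&(s[:,2]>h-.012)&(s[:,2]<h+.012)]
    print(n,c[:2].round(4),len(q),q.mean(0).round(4) if len(q) else '')
```

```text
t 36.52 p [563.9 339.6 211.1] rot [-9.008e+01 -2.000e-02 -1.649e+01] grip 60.2 F [ 0.5 -0.3 -0.8]
flac [ 0.432  -0.0658] 94 [ 0.4324 -0.0652  0.0993]
screw [ 0.4839 -0.0625] 103 [ 0.4841 -0.0611  0.0884]
roll [ 0.5357 -0.0593] 68 [ 0.5375 -0.0583  0.0905]
drop [ 0.5876 -0.056 ] 32 [ 0.5883 -0.0566  0.0974]
```

View pics/t17.png

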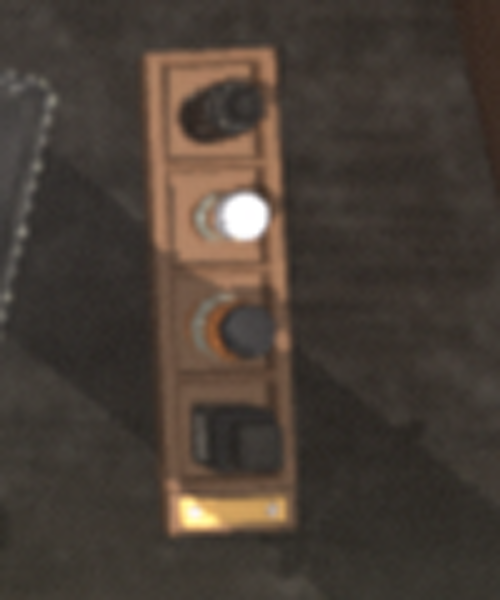

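All four tops lie within 2 mm of their well centres and at the right heights, so I'm handing in.

Run:
```python
from cell import job
print(job.sign_off())
```

```text
the job is handed in; nothing more can be done
None
```

All four containers stand in the weighing rack in reverse order. From the rack's brass plate they are the square flacon (farthest from the tray's plate), the screw-cap bottle, the roll-on and the dropper bottle. Each was lowered until the wrist felt the well floor at 4 to 8 N, then released and left standing free. The job was handed in at about 36.6 s of the 128 s allowed.

- **Final camera check:** the container tops lie within about 2 mm of their well centres. They sit 1 to 4 mm below the nominal top heights, with the dropper bottle at the 4 mm end. All look upright, and the arm is well clear of everything.
- **Disagreements along the way:**
  - My first tray pose was about 4 mm off along the row; I corrected it from the image overlay and the container tops.
  - The gripper read the round bottles 0.6 to 1.5 mm under their nominal diameters, the dropper bottle most.
  - The detection networks often named the wrong container, so I took the order from the pictures myself.

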